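# Gauge the shim gap under a bearing end cover

## Task

Set the loose end cover onto the bearing in the housing, spigot down in the bore, gently and not dropped, so that it sits seated and level, and let go of it. Then take the taper gauge by its upright grip and, with the blade lying flat on the flange face, slide it in under the overhanging edge of the cover until it just drags snugly between flange and cover, without prising the cover up. Finish holding the gauge still in the gripper at that depth; do not let go, and leave the wrench, oil bottle and tin alone.

Things in the scene. Friction and masses are not known exactly. Their poses are not given: they have to be found in the camera images.
- housing: Bearing housing fixed on the bench: grey body 160 x 160 x 36 mm under a square bare-steel flange plate 200 x 200 x 14 mm, its flat top face 50 mm above the bench. A round 62 mm bore in its middle holds the bearing ring. Origin: centre of the underside, at bench height; x and y along the sides of the square, z up.
- bearing_top (a point): Centre of the top face of the bearing ring (outer 62, bore 54 mm diameter) in the middle of the flange; the cover's underside rests on it. The ring is immovable and stands 4.0 to 6.5 mm proud of the flange face, different each time: that is the gap left under the seated cover's overhang. The bore is open to 44 mm below the flange face.
- cover: Loose aluminium end cover, 0.75 to 0.95 kg: disc 140 mm diameter, 10 thick; below it a spigot 50 mm diameter, 12 long, tapered to 42 at the foot, on which it starts upright on the bench; on top a gripping boss 34 mm diameter, 34 high. Origin: centre of the spigot's foot; disc underside at z = 12, disc top 22, boss top 56 mm. Seated, it overhangs the ring by 39 mm all round.
- cover_seat (a point): Centre of the cover's disc underside (12 mm above the cover's origin): the face that rests on the bearing ring. z up through the boss.
- gauge: Steel taper gauge, 0.13 to 0.19 kg, standing on its flat underside. Upright black grip 30 mm long (x), 16 wide (y), 64 high. Ahead of it a 20 mm wide neck 10 high, then from x = 35 mm the blade, 20 wide, flat below, top sloping 1 in 7 from 9.9 mm thick down to 2 mm at the tip at x = 90. Origin: on the underside below the middle of the grip; x towards the tip, z up.
- gauge_tip (a point): Middle of the blade's tip edge, on the underside, 90 mm ahead of the gauge's origin. Flat on the flange, the blade meets the cover's edge when the tip is about 14 to 32 mm under it; from there the cover's weight gives a drag of a few newtons, and each further 7 mm would prise the edge up 1 mm.
- wrench: Bystander: steel open-ended wrench 170 mm long lying on the bench beyond the housing. Leave alone.
- oil: Bystander: green oil bottle, 60 mm diameter, 160 mm high, standing beyond the housing. Leave alone.
- tin: Bystander: steel tin 72 mm diameter, 75 mm high, standing beyond the housing. Leave alone.
Not all that is in view belongs to the job. What is shaped like the cover but orange is not meant. Of the things shaped like the gauge, the steel one is meant.

How it is judged (in metres and radians):
On the way, in this order (a step that is already met when the one before it is completed fails the run):
1. the cover is seated level on the bearing ring and let go (horizontal distance between cover_seat and bearing_top below 0.004 m and z of cover_seat in the frame of bearing_top between -0.003 and 0.0025 m and angle between cover's own z axis and vertical below 0.02 rad and contact force between cover and the fingers below 0.1 N), for 0.3 s.
2. the held blade is snug between flange and cover (all of step 1 and contact force between gauge and cover above 0.8 N and contact force between gauge and housing above 0.3 N and horizontal distance between gauge_tip and cover_seat below 0.062 m and angle between gauge's own z axis and vertical below 0.06 rad and contact force between gauge and the fingers above 3 N), for 0.2 s.
At the end, for the whole second after the job is handed in: Cover within 4 mm of centre, under 2.5 mm above the ring, tilt under 0.02 rad, not touched by fingers. Gauge held (over 3 N), level within 0.06 rad, tip 8 mm or more inside the cover's edge, bearing on cover (over 0.8 N) and housing (over 0.3 N); both under 10 mm/s (all of step 2 and linear speed of each of gauge, cover below 0.01 m/s); the arm keeps its last pose, push and grip.
It fails at once if the cover is dropped (falls faster than 0.35 m/s out of the fingers) (linear speed of cover above 0.35 m/s and contact force between cover and the fingers below 0.1 N).
It fails at once if the wrench is disturbed (moved over 30 mm) (distance of wrench from where it was at the start of the episode above 0.03 m).
It fails at once if the oil bottle is disturbed (moved over 30 mm) (distance of oil from where it was at the start of the episode above 0.03 m).
It fails at once if the tin is disturbed (moved over 30 mm) (distance of tin from where it was at the start of the episode above 0.03 m).
It also fails if it takes over 72 s, if anything falls off the work surface, if the arm or the gripper's body presses on something with over 40 N, if the wrist force passes 120 N, or if a joint passes its speed limit or range.

## Robot

A 6-joint arm with a two-finger parallel gripper is mounted at the origin on the work surface. World frame = base frame: x ahead of the robot, y to its left, z up, the work surface at z = 0. Lengths are in m, angles in degrees, forces in N, time in s.
With the tool pointing down it reaches from about 0.25 to 0.775 m from the base axis. Payload 8.9 kg.
Tool frame: the origin (TCP) lies between the finger pads; the fingertips stand 8 mm ahead of it and the grasp point (between the pads) lies 11 mm behind it; z points along the fingers, y is the line along which they close (so a half turn about z gives the same grasp; the last joint's range is limited). The gripper opens to 85 mm and grips with 20 to 120 N. Pads are 22 mm wide; open, the fingers measure 114 mm over their backs; the gripper's body (76 mm by 85 mm) begins 54 mm behind the grasp point. The pads swing forward as they close: fully open they stand 13 mm farther back than shut.
Start: joints at [-71.981, 16.656, -8.789, 64.555, 0, 82.019], TCP at [0.23, -0.472, 0.239] pointing down, gripper open.
Joint ranges: [-144.48, 144.48], [-52.06, 99.96], [-74.48, 78.29], [-112.23, 115.85], [-86.99, 84.42], [-180, 180]. Speed limits (degrees/s): [127.2, 127.2, 159.86, 180, 180, 180].

## Interface

Orientations are given as a 3x3 rotation matrix whose columns are the frame's x, y, z axes.
In Python, from station import robot, imaging, workorder gives the robot as it stands.
- The arm moves only by the shell command python3 -m handwheel 'ROWS' [OPENING] [FORCE]. ROWS is a JSON list that holds a single list of rows (three levels of brackets), with 1 to 5 rows, each of 4 numbers: dx, dy, dz in m, then a turn about the tool's z in degrees; each row shifts and turns the commanded pose from where the row before left it, along the tool's axes as they then stand; what a row does not reach is not made up. A row lasts 1/12 s, in which the tool goes at most 0.0417 m and 7.16 degrees, less where a joint would pass 70% of its speed; a pose out of reach is approached as far as the arm can. OPENING is the finger opening in m, set as the command begins (- or left out keeps the last). The fingers move at their own pace and stop on an object; FORCE is the grip in N (left out, the last holds). Time passes only in rows, so rows that do not move let the fingers close. It prints the time, the measured TCP pose, the force, the opening and the grip force at its end. Input that does not fit is refused with a message, and nothing moves.
- robot.get_state(): the state, without advancing time (a new reading comes with each control period).
- imaging.read_camera(name): name is "scene" or "side" or "wrist"; returns (picture, depth): 400x640x3 uint8, blue, green, red; 400x640 float32, m along the optical axis (not along the pixel's ray), 0 where there is no reading.
- imaging.camera_params(name): a dict with "K" (3x3 intrinsics, pixels), "k1" (the pictures are not rectified: a ray, as slopes to the right and down, at radius r is drawn at 1 + k1 r^2 times it, then the intrinsics apply), "view" (4x4, takes a point from world to camera coordinates). Camera axes: x right, y down, z forward; pixel columns grow to the right and rows downward; lengths in m; the calibration is good to about 2 mm. A picture is of the moment at which its call begins: read the wrist's pose just before it. camera_params takes no time and is no camera call; for the wrist camera it gives the pose at the moment of the call.
- workorder.finish_job(): hands the job in; it is judged then, once.
The state is a dict: "time": time; "joints": joint angles; "joint_vel": joint speeds; "tau": joint torques, N m; "position": TCP position; "tcp_rot": TCP orientation; "wrist_force": force on the tool from outside, world axes, zero at the start; "wrist_torque": the same for the moment, N m; "width": finger opening in m; "grip_force": force on a finger pad.
Only numpy, scipy, OpenCV 4.12 (cv2) and the standard library are available. Lean on these libraries where they do the work, as an engineer would, in place of code of your own. Each camera call takes 0.05 s, during which the arm holds its last target. There are 200 camera calls.

## Working session

There is one attempt and no reset: what is moved stays moved. The work goes in short steps, Python scripts to look and compute and a shell command to move; the robot and the scene stay as the last step left them, time stands still between calls to the robot, and variables do not carry over. Pictures are saved under pics/ and viewed, at most 10 in all, crops included, and the job is handed in when it is done.

```bash
mkdir -p pics; ls
cat > h.py <<'E'
import numpy as np, cv2
from station import robot, imaging, workorder
def grab(n):
    p=imaging.camera_params(n); im,d=imaging.read_camera(n); return p,im,d
def world(p,d):
    K=np.array(p["K"]);V=np.linalg.inv(np.array(p["view"]))
    v,u=np.mgrid[0:400,0:640]
    xd=(u-K[0,2])/K[0,0]; yd=(v-K[1,2])/K[1,1]
    x,y=xd.copy(),yd.copy()
    for _ in range(10):
        f=1+p["k1"]*(x*x+y*y); x=xd/f;y=yd/f
    c=np.stack([x*d,y*d,d,np.ones_like(d)],-1)
    w=(c@V.T)[...,:3]; w[d<=0]=np.nan
    return w
E
python3 - <<'E'
from h import *
for n in("scene","side"):
    p,im,d=grab(n); cv2.imwrite(f"pics/{n}0.png",im); np.savez(f"{n}0.npz",im=im,d=d,w=world(p,d))
    print(n,np.round(np.linalg.inv(np.array(p["view"])),2).tolist())
print(robot.get_state())
E
```

```text
pics
scene [[0.63, 0.46, -0.62, 1.26], [0.78, -0.36, 0.52, -0.61], [0.01, -0.81, -0.59, 0.78], [0.0, 0.0, 0.0, 1.0]]
side [[-0.73, -0.37, 0.57, -0.31], [-0.68, 0.38, -0.63, 0.94], [0.02, -0.85, -0.53, 0.83], [0.0, 0.0, 0.0, 1.0]]
{'time': 0.1, 'joints': array([-7.19805590e+01,  1.66852633e+01, -8.82462176e+00,  6.45568665e+01,
        1.07912801e-03,  8.20201425e+01]), 'joint_vel': array([-0.10248345, -0.07658788,  0.20481966,  0.03565659, -0.08192535,
        0.02057795]), 'tau': array([ 1.22661546e-03, -5.37978101e+01,  3.31918430e+01,  9.33112926e-03,
       -7.69687153e-05,  4.14970330e-06]), 'position': array([ 0.2300416 , -0.47149619,  0.23880754]), 'tcp_rot': array([[ 8.98799449e-01,  4.38359936e-01, -3.42481169e-04],
       [ 4.38360032e-01, -8.98798777e-01,  1.11371860e-03],
       [ 1.80387959e-04, -1.15113972e-03, -9.99999321e-01]]), 'wrist_force': array([-0.01874364, -0.33930803, -0.1492346 ]), 'wrist_torque': array([-0.03401318,  0.02525025,  0.01202709]), 'grip_force': 0.0, 'width': 0.08513838288948057}
```

View pics/scene0.png

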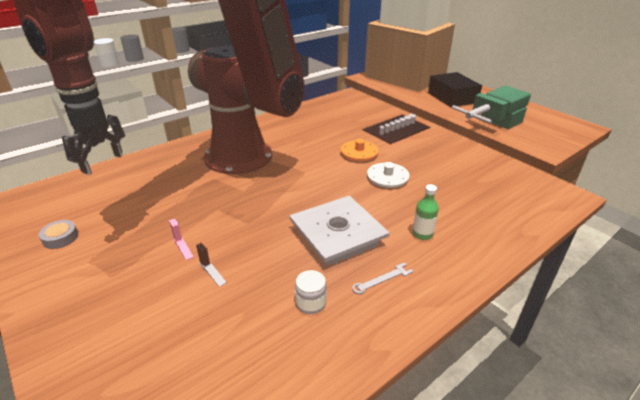

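View pics/side0.png

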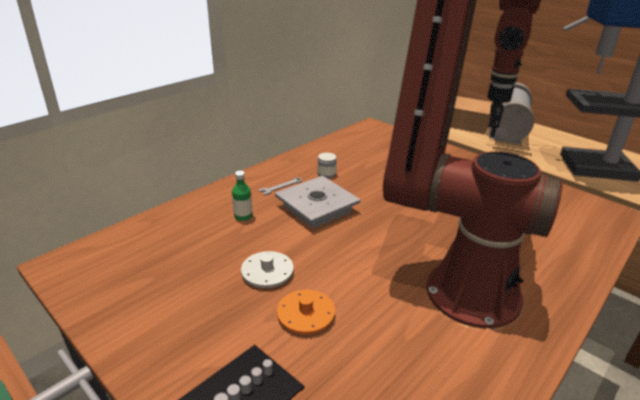

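Scene view: the aluminium cover is at (388,175) and the orange decoy at (359,150). The housing bore is at (338,224). The steel gauge with the black grip is at (203,254), its tip near (224,283), and the pink decoy is at (180,240). The side view has the cover at (267,267) and the housing at (317,197).

Run:
```python
from h import *
for n,bx in (("scene",dict(cover=(388,177,30,18),hous=(338,230,55,36),gauge=(210,262,20,28))),("side",dict(cover=(267,267,32,22),hous=(317,202,48,30)))):
    z=np.load(n+"0.npz");w=z["w"];im=z["im"].astype(int)
    for k,(u,v,a,b) in bx.items():
        r=w[v-b:v+b,u-a:u+a].reshape(-1,3); c=im[v-b:v+b,u-a:u+a].reshape(-1,3)
        sat=c.max(1)-c.min(1)
        if k=="cover":
            m=(r[:,2]>.016)&(r[:,2]<.028)&(sat<60); q=r[m]
            (x,y),rad=cv2.minEnclosingCircle(q[:,:2].astype(np.float32)); print(n,k,x,y,rad,q[:,2].mean())
            q=r[(r[:,2]>.05)&(r[:,2]<.062)]; print(" boss",np.median(q,0),len(q))
        if k=="hous":
            q=r[(r[:,2]>.044)&(r[:,2]<.053)]; print(n,k,cv2.minAreaRect(q[:,:2].astype(np.float32)),np.median(q[:,2]))
            q=r[(r[:,2]>.053)&(r[:,2]<.065)]; print(" ring?",len(q),q.mean(0) if len(q) else 0)
        if k=="gauge":
            q=r[(r[:,2]>.058)&(r[:,2]<.07)]; print(n,"grip top",np.median(q,0),len(q),q.min(0),q.max(0))
            q=r[(r[:,2]<.02)&(sat<70)&(c.min(1)>70)]; print(len(q),cv2.minAreaRect(q[:,:2].astype(np.float32)), q[:,:2].mean(0), q[q[:,0].argmax()])
print(imaging.camera_params("wrist"))
```

```text
scene cover 0.4493712782859802 0.3228638768196106 0.07265621423721313 0.021767364171509762
 boss [0.45222308 0.3215939  0.05487629] 56
scene hous ((0.5795302391052246, -0.008145540952682495), (0.20379531383514404, 0.2046729028224945), 80.82032775878906) 0.04985793592417237
 ring? 134 [ 0.57873688 -0.0093518   0.05455133]
scene grip top [ 0.45154002 -0.34984325  0.06340253] 69 [ 0.43304606 -0.35798013  0.05808134] [ 0.46584854 -0.34115234  0.06582574]
251 ((0.4614954888820648, -0.3507614731788635), (0.15784427523612976, 0.022607192397117615), 3.7928590774536133) [ 0.49369217 -0.35018694] [ 0.54004268 -0.34249257  0.00586869]
side cover 0.44638124108314514 0.32172122597694397 0.07245708256959915 0.02077032150532446
 boss [0.44530593 0.32281733 0.05436131] 96
side hous ((0.577125072479248, -0.011938251554965973), (0.20597711205482483, 0.20736758410930634), 81.21236419677734) 0.04887222860477625
 ring? 44 [ 0.56839586 -0.01728417  0.05444651]
{'K': array([[282.79990199,   0.        , 316.49171465],
       [  0.        , 282.79990199, 201.76383187],
       [  0.        ,   0.        ,   1.        ]]), 'k1': -0.051613992920083576, 'view': array([[ 4.38557131e-01, -8.98703160e-01, -5.22353394e-04,
        -5.24830681e-01],
       [-8.66589886e-01, -4.23040055e-01,  2.64686761e-01,
        -3.40987948e-02],
       [-2.38095805e-01, -1.15627600e-01, -9.64334302e-01,
         3.79030211e-01],
       [ 0.00000000e+00,  0.00000000e+00,  0.00000000e+00,
         1.00000000e+00]])}
```

```bash
python3 -m handwheel '[[[0,0,0,-7],[0,0,0,-7],[0,0,0,-7],[0,0,0,-7],[0,0,0,-7]]]'
python3 -m handwheel '[[[0,0,0,-7],[0,0,0,-7],[0,0,0,-7],[0,0,0,-7],[0,0,0,-1]]]'
python3 -m handwheel '[[[0.032,0.025,0,0],[0.032,0.025,0,0],[0.032,0.025,0,0],[0.032,0.025,0,0],[0.032,0.025,0,0]]]'
python3 -m handwheel '[[[0.032,0.025,0,0],[0.032,0.025,0,0],[0.032,0.025,0,0],[0.032,0.025,0,0],[0.032,0.025,0,0]]]'
python3 -m handwheel '[[[0.032,0.025,0,0],[0.032,0.025,0,0],[0.032,0.025,0,0],[0.032,0.025,0,0],[0,0,0,0]]]'
python3 - <<'E'
from h import *
p,im,d=grab("wrist"); cv2.imwrite("pics/w1.png",im); w=world(p,d); np.savez("w1.npz",im=im,d=d,w=w,view=p["view"],K=p["K"],k1=p["k1"])
r=w.reshape(-1,3)
q=r[(r[:,2]>.044)&(r[:,2]<.0525)&(abs(r[:,0]-.578)<.13)&(abs(r[:,1]+.01)<.13)]
print(cv2.minAreaRect(q[:,:2].astype(np.float32)),np.median(q[:,2]),len(q))
q=r[(r[:,2]>.0525)&(r[:,2]<.065)&(np.hypot(r[:,0]-.578,r[:,1]+.01)<.045)];print(len(q),np.median(q,0),cv2.minEnclosingCircle(q[:,:2].astype(np.float32)))
q=r[(r[:,2]<.03)&(np.hypot(r[:,0]-.578,r[:,1]+.01)<.04)];print("bore",len(q),np.median(q,0),cv2.minEnclosingCircle(q[:,:2].astype(np.float32)))
print(robot.get_state()['joints'])
E
```

```text
time: 0.52
position: [0.2301, -0.4716, 0.2389]
tcp_rot: [[0.48, 0.878, -0.0], [0.878, -0.48, 0.001], [0.001, -0.001, -1.0]]
wrist_force: [-0.1, -0.7, 0.0]
width: 0.0854
grip_force: 0.0
time: 0.93
position: [0.2301, -0.4716, 0.239]
tcp_rot: [[-0.006, 1.0, -0.0], [1.0, 0.006, 0.001], [0.001, -0.0, -1.0]]
wrist_force: [-0.9, 0.0, 1.0]
width: 0.0853
grip_force: 0.0
time: 1.35
position: [0.3558, -0.3102, 0.2392]
tcp_rot: [[0.004, 1.0, -0.0], [1.0, -0.004, 0.0], [0.0, -0.0, -1.0]]
wrist_force: [0.1, -0.9, 0.1]
width: 0.0852
grip_force: 0.0
time: 1.77
position: [0.481, -0.1499, 0.2393]
tcp_rot: [[0.004, 1.0, 0.0], [1.0, -0.004, -0.0], [-0.0, 0.0, -1.0]]
wrist_force: [0.6, -1.6, 0.3]
width: 0.0854
grip_force: 0.0
time: 2.18
position: [0.5832, -0.0185, 0.2386]
tcp_rot: [[-0.001, 1.0, 0.001], [1.0, 0.001, 0.002], [0.002, 0.001, -1.0]]
wrist_force: [-1.2, -1.1, -0.7]
width: 0.0853
grip_force: 0.0
((0.5789650678634644, -0.00950562208890915), (0.20090457797050476, 0.20133472979068756), 81.13987731933594) 0.050797357967960366 26896
577 [ 0.57908094 -0.00930216  0.05572603] ((0.5791937708854675, -0.008798678405582905), 0.043184224516153336)
bore 1500 [ 0.57835033 -0.01436849  0.00679798] ((0.5788969993591309, -0.009454662911593914), 0.031958822160959244)
[-9.26255549e+00  2.29435795e+01  2.59844290e-01  6.73439478e+01
  2.87564800e-02  8.06733321e+01]
```

View pics/w1.png

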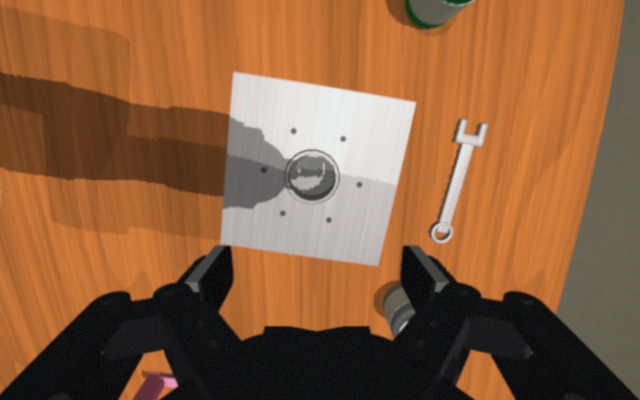

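The wrist view shows the flange square with corners (234,72), (415,101), (379,265), (220,245). The ring is at (312,175), and depth puts its centre at about (0.579,-0.0094), roughly 5 mm proud. Next I'll look at the cover from the same relative pose.

```bash
python3 -m handwheel '[[[0.033,-0.013,0,0],[0.033,-0.013,0,0],[0.033,-0.013,0,0],[0.033,-0.013,0,0],[0.033,-0.013,0,0]]]' >/dev/null
python3 -m handwheel '[[[0.033,-0.013,0,0],[0.033,-0.013,0,0],[0.033,-0.013,0,0],[0.033,-0.013,0,0],[0.033,-0.013,0,0]]]' >/dev/null
python3 -m handwheel '[[[0,0,0,0],[0,0,0,0]]]'
python3 - <<'E'
from h import *
p,im,d=grab("wrist"); cv2.imwrite("pics/w2.png",im); w=world(p,d)
r=w.reshape(-1,3)
c=r[np.hypot(r[:,0]-.448,r[:,1]-.322)<.085]
q=c[(c[:,2]>.014)&(c[:,2]<.032)];print("disc",np.median(q,0),cv2.minEnclosingCircle(q[:,:2].astype(np.float32)),cv2.minAreaRect(q[:,:2].astype(np.float32)))
q=c[(c[:,2]>.05)];print("boss",np.median(q,0),cv2.minEnclosingCircle(q[:,:2].astype(np.float32)),cv2.minAreaRect(q[:,:2].astype(np.float32)))
print(robot.get_state()['joints'])
E
```

```text
time: 3.23
position: [0.4493, 0.3067, 0.2392]
tcp_rot: [[-0.0, 1.0, -0.0], [1.0, 0.0, -0.0], [-0.0, -0.0, -1.0]]
wrist_force: [0.1, -0.8, 0.6]
width: 0.0854
grip_force: 0.0
disc [0.44932154 0.32921652 0.02279277] ((0.4489738345146179, 0.3232308030128479), 0.07020927965641022) ((0.44891858100891113, 0.32317066192626953), (0.13891364634037018, 0.13861696422100067), 36.30302047729492)
boss [0.44961523 0.3181045  0.31472545] ((0.449569433927536, 0.3105744421482086), 0.07537924498319626) ((0.44955316185951233, 0.3168848752975464), (0.046476539224386215, 0.14986740052700043), 89.97528076171875)
[ 2.65136521e+01  1.87497674e+01 -5.85207690e+00  6.54273324e+01
 -2.86655368e-02  1.16569259e+02]
```

View pics/w2.png

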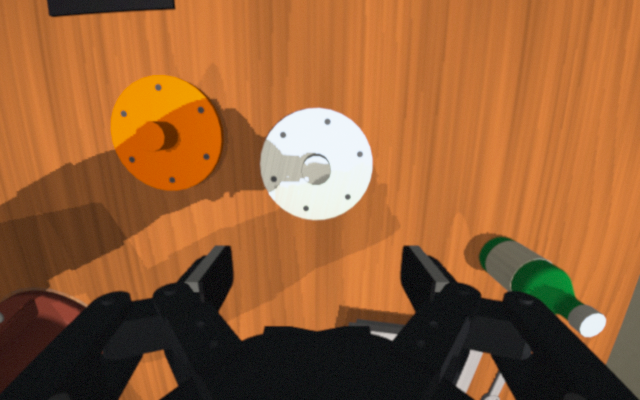

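The cover is at (316,164), and world (0.449,0.3232); the orange decoy at (166,132) is clear of it. I'll descend over the boss and grip it.

```bash
python3 -m handwheel '[[[0.0085,0,0.03,0],[0.008,0,0.03,0],[0,0,0.03,0],[0,0,0.03,0],[0,0,0.03,0]]]' >/dev/null
python3 -m handwheel '[[[0,0,0.02,0],[0,0,0.015,0],[0,0,0.01,0],[0,0,0.008,0],[0,0,0,0]]]'
python3 -m handwheel '[[[0,0,0,0],[0,0,0,0],[0,0,0,0],[0,0,0,0],[0,0,0,0]]]' 0.0 60
python3 -m handwheel '[[[0,0,0,0],[0,0,0,0],[0,0,0,0],[0,0,0,0],[0,0,0,0]]]'
```

```text
time: 4.12
position: [0.45, 0.3214, 0.0353]
tcp_rot: [[0.002, 1.0, -0.001], [1.0, -0.002, -0.001], [-0.001, -0.001, -1.0]]
wrist_force: [-0.4, -0.4, 0.3]
width: 0.0852
grip_force: 0.0
time: 4.53
position: [0.4494, 0.3229, 0.0372]
tcp_rot: [[-0.001, 1.0, -0.001], [1.0, 0.001, 0.001], [0.001, -0.001, -1.0]]
wrist_force: [-5.8, -0.6, 8.4]
width: 0.0322
grip_force: 58.7
time: 4.95
position: [0.4494, 0.323, 0.0372]
tcp_rot: [[-0.001, 1.0, -0.001], [1.0, 0.001, 0.001], [0.001, -0.001, -1.0]]
wrist_force: [-4.1, -1.0, 8.6]
width: 0.0321
grip_force: 58.6
```

```bash
python3 -m handwheel '[[[0,0,-0.005,0],[0,0,-0.01,0],[0,0,-0.02,0],[0,0,-0.025,0],[0,0,-0.025,0]]]'
python3 -m handwheel '[[[0,0,-0.02,0],[0,0,-0.01,0],[0,0,0,0],[0,0,0,0],[0,0,0,0]]]'
python3 - <<'E'
from h import *
s=robot.get_state();print(s['position'])
p,im,d=grab("wrist"); cv2.imwrite("pics/w3.png",im); w=world(p,d)
r=w.reshape(-1,3)
c=r[(np.hypot(r[:,0]-.449,r[:,1]-.323)<.085)]
q=c[(c[:,2]>.09)&(c[:,2]<.135)];print(np.histogram(q[:,2],20))
m=np.median(q[:,2])
A=q[abs(q[:,2]-.131)<.1]
q=c[(c[:,2]>.11)&(c[:,2]<.135)&(c[:,1]>.335)]
B=np.c_[q[:,:2],np.ones(len(q))];print("plane",np.linalg.lstsq(B,q[:,2],rcond=None)[0],len(q))
E
```

```text
time: 5.37
position: [0.4493, 0.3222, 0.1221]
tcp_rot: [[0.0, 1.0, -0.002], [1.0, -0.0, -0.001], [-0.001, -0.002, -1.0]]
wrist_force: [1.2, 0.9, -8.8]
width: 0.0322
grip_force: 61.0
time: 5.78
position: [0.4492, 0.3221, 0.1499]
tcp_rot: [[0.0, 1.0, -0.002], [1.0, -0.0, -0.001], [-0.001, -0.002, -1.0]]
wrist_force: [0.3, 0.3, -8.6]
width: 0.0327
grip_force: 61.3
[0.44921713 0.32209819 0.14987511]
(array([   1,    0,    3,    1,    5,   10,   13,   29,   52,   87,  152,
        258,  367,  494,  615,  816,  937, 1094, 1257, 1371]), array([0.13198417, 0.13213496, 0.13228575, 0.13243654, 0.13258733,
       0.13273812, 0.13288891, 0.1330397 , 0.13319049, 0.13334128,
       0.13349207, 0.13364286, 0.13379365, 0.13394444, 0.13409523,
       0.13424602, 0.13439681, 0.1345476 , 0.13469839, 0.13484918,
       0.13499997]))
plane [-0.0067647  -0.00094257  0.13805609] 4988
```

View pics/w3.png

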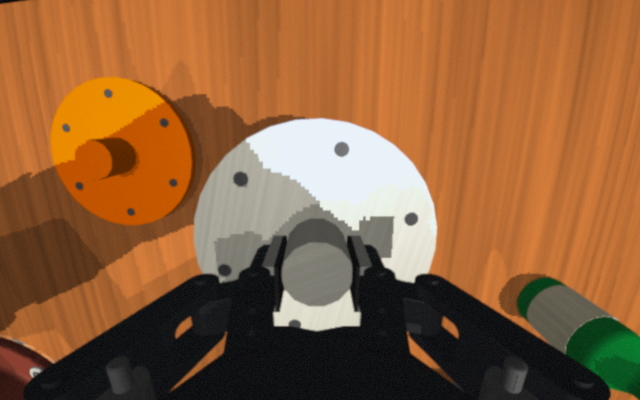

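The cover is held level, boss at (317,272) between the pads, disc rim top at (315,118). I'll fit the rim to get the cover's position relative to the TCP.

Run:
```python
from h import *
from scipy.optimize import least_squares
s=robot.get_state();p,im,d=grab("wrist");w=world(p,d)
m=((w[...,2]>.12)&(w[...,2]<.145)&(w[...,1]>.33)&(np.hypot(w[...,0]-.449,w[...,1]-.323)<.08)).astype(np.uint8)
q=w[m>0]; print("z",np.median(q[:,2]))
B=np.c_[q[:,:2]-[.449,.323],np.ones(len(q))];print("plane",np.linalg.lstsq(B,q[:,2],rcond=None)[0])
e=m-cv2.erode(m,np.ones((3,3),np.uint8)); 
pts=w[e>0];pts=pts[(np.hypot(pts[:,0]-.449,pts[:,1]-.323)>.064)]
f=least_squares(lambda a:np.hypot(pts[:,0]-a[0],pts[:,1]-a[1])-a[2],[.449,.323,.07],loss='soft_l1',f_scale=.0005)
print(f.x,len(pts),s['position'])
```

```text
z 0.1354871228103998
plane [-0.02089055 -0.00669906  0.13576619]
[0.44909034 0.32225624 0.06922197] 547 [0.44909167 0.32207468 0.14966379]
```

Run:
```python
from h import *
z=np.load("scene0.npz");w=z["w"]
for n,(u,v,a,b) in dict(oil=(425,215,14,25),tin=(311,291,16,18),pink=(176,231,6,6)).items():
    q=w[v-b:v+b,u-a:u+a].reshape(-1,3);q=q[q[:,2]>.02];print(n,np.nanmedian(q,0),q.min(0),q.max(0))
```

```text
oil [0.72806178 0.17381814 0.08488173] [0.69133532 0.15907903 0.02005148] [0.74753382 0.20915152 0.16111684]
tin [ 0.7367262  -0.22215593  0.06715522] [ 0.68963978 -0.24836366  0.02014984] [ 0.75853439 -0.17726976  0.07887136]
pink [ 0.32509306 -0.3681588   0.04261063] [ 0.29909205 -0.37381284  0.02131188] [ 0.33046932 -0.35768405  0.06388399]
```

```bash
python3 -m handwheel '[[[-0.0165,0.0065,0,0],[-0.033,0.013,0,0],[-0.033,0.013,0,0],[-0.033,0.013,0,0],[-0.033,0.013,0,0]]]'
python3 -m handwheel '[[[-0.033,0.013,0,0],[-0.033,0.013,0,0],[-0.033,0.013,0,0],[-0.033,0.013,0,0],[-0.033,0.013,0,0]]]'
python3 -m handwheel '[[[-0.0165,0.0065,0,0],[0,0,0,0],[0,0,0,0],[0,0,0,0],[0,0,0,0]]]'
python3 -c "
from h import *
s=robot.get_state();print(s['position'],s['joints'])"
```

```text
time: 6.3
position: [0.5083, 0.1726, 0.1503]
tcp_rot: [[-0.001, 1.0, -0.002], [1.0, 0.001, -0.0], [-0.0, -0.002, -1.0]]
wrist_force: [1.3, 1.0, -8.2]
width: 0.0326
grip_force: 61.1
time: 6.72
position: [0.5734, 0.0074, 0.1502]
tcp_rot: [[0.0, 1.0, -0.002], [1.0, -0.0, 0.0], [0.0, -0.002, -1.0]]
wrist_force: [1.2, 0.4, -9.7]
width: 0.0323
grip_force: 61.1
time: 7.13
position: [0.5794, -0.0065, 0.1507]
tcp_rot: [[-0.001, 1.0, -0.001], [1.0, 0.001, 0.0], [0.0, -0.001, -1.0]]
wrist_force: [-0.3, -0.2, -9.5]
width: 0.0324
grip_force: 61.2
[ 0.5794013  -0.00648109  0.15066988] [-7.87619268e+00  2.60895283e+01 -8.51492111e+00  5.54834013e+01
  1.39846542e-02  8.20697636e+01]
```

```bash
python3 -m handwheel '[[[-0.0029,-0.0003,0.01,0],[0,0,0.02,0],[0,0,0.015,0],[0,0,0.008,0],[0,0,0.005,0]]]'
python3 -m handwheel '[[[0,0,0.003,0],[0,0,0.002,0],[0,0,0.002,0],[0,0,0,0],[0,0,0,0]]]'
```

```text
time: 7.55
position: [0.5787, -0.0097, 0.0917]
tcp_rot: [[-0.001, 1.0, -0.002], [1.0, 0.001, 0.0], [0.0, -0.002, -1.0]]
wrist_force: [0.6, 0.9, -8.9]
width: 0.0325
grip_force: 61.3
time: 7.97
position: [0.5801, -0.0103, 0.0867]
tcp_rot: [[0.0, 1.0, 0.001], [1.0, -0.0, -0.0], [-0.0, 0.001, -1.0]]
wrist_force: [-0.4, -0.4, -9.1]
width: 0.0325
grip_force: 61.3
```

```bash
python3 -m handwheel '[[[0,0,0.0015,0],[0,0,0.0015,0],[0,0,0.001,0],[0,0,0,0],[0,0,0,0]]]'|grep -E 'pos|wrist'
python3 -m handwheel '[[[0,0,0.001,0],[0,0,0.001,0],[0,0,0,0],[0,0,0,0]]]'|grep -E 'pos|wrist'
python3 -m handwheel '[[[0,0,0.001,0],[0,0,0,0],[0,0,0,0]]]'|grep -E 'pos|wrist'
```

```text
position: [0.5798, -0.0102, 0.0822]
wrist_force: [-0.5, 0.3, -9.0]
position: [0.58, -0.0103, 0.0807]
wrist_force: [-1.0, -0.2, -2.7]
position: [0.58, -0.0103, 0.0805]
wrist_force: [-6.3, 0.3, 7.5]
```

```bash
cat > chk.py <<'E'
from h import *
from scipy.optimize import least_squares
s=robot.get_state()
for n in ("wrist","scene","side"):
    p,im,d=grab(n);w=world(p,d)
    R=np.hypot(w[...,0]-.579,w[...,1]+.0095)
    m=(w[...,2]>.058)&(w[...,2]<.074)&(R<.074)&(R>.03)
    q=w[m]
    if len(q)<50: continue
    B=np.c_[q[:,:2]-[.579,-.0095],np.ones(len(q))];c=np.linalg.lstsq(B,q[:,2],rcond=None)[0]
    ok=abs(B@c-q[:,2])<.0015;c=np.linalg.lstsq(B[ok],q[ok,2],rcond=None)[0]
    fl=w[(R>.08)&(R<.098)&(abs(w[...,2]-.05)<.004)]
    B=np.c_[fl[:,:2]-[.579,-.0095],np.ones(len(fl))];g=np.linalg.lstsq(B,fl[:,2],rcond=None)[0]
    mm=m.astype(np.uint8);e=(mm-cv2.erode(mm,np.ones((3,3),np.uint8)))>0
    pts=w[e&(R>.064)]
    f=least_squares(lambda a:np.hypot(pts[:,0]-a[0],pts[:,1]-a[1])-.0695,[.579,-.0095],loss='soft_l1',f_scale=.0005)
    print(n,"disc",c.round(4),"flange",g.round(4),"gap",round(c[2]-g[2]-.01,4),"ctr",f.x.round(4),len(q),len(fl))
    cv2.imwrite(f"pics/chk_{n}.png",im)
E
python3 chk.py
python3 - <<'E'
from h import *
w=np.load("w1.npz")["w"]
R=np.hypot(w[...,0]-.579,w[...,1]+.0095)
q=w[(R>.0275)&(R<.0305)&(w[...,2]>.045)];print(np.median(q[:,2]),np.percentile(q[:,2],[5,25,75,95]))
E
```

```text
wrist disc [-0.0144 -0.0001  0.0664] flange [0.001  0.0001 0.0509] gap 0.0055 ctr [ 0.5799 -0.0105] 25754 17558
scene disc [-0.021   0.0085  0.0654] flange [0.0002 0.0006 0.0499] gap 0.0055 ctr [ 0.5806 -0.0093] 968 706
side disc [-0.0098 -0.0063  0.0643] flange [ 0.002  -0.0012  0.0492] gap 0.0051 ctr [ 0.578  -0.0117] 562 380
0.31694911994268055 [0.05535244 0.30654441 0.32468829 0.33083811]
```

```bash
python3 -m handwheel '[[[0,0,0,0],[0,0,0,0],[0,0,0,0],[0,0,0,0],[0,0,0,0]]]' 0.085
python3 chk.py
```

```text
time: 9.53
position: [0.5801, -0.0103, 0.0794]
tcp_rot: [[0.0, 1.0, 0.0], [1.0, -0.0, -0.0], [-0.0, 0.0, -1.0]]
wrist_force: [-0.7, -0.2, 0.0]
width: 0.085
grip_force: 0.0
wrist disc [ 0.001  -0.0004  0.0661] flange [ 0.0011 -0.0003  0.0509] gap 0.0052 ctr [ 0.5797 -0.0103] 29909 18261
scene disc [-0.0051  0.0035  0.065 ] flange [-0.0027  0.0014  0.05  ] gap 0.005 ctr [ 0.5805 -0.0095] 926 711
side disc [ 0.0026 -0.0007  0.0638] flange [ 0.0006 -0.0023  0.0492] gap 0.0046 ctr [ 0.5777 -0.0116] 530 379
```

The cover is seated and level, with a gap of about 5.0 mm and centre at about (0.5797,-0.010). Now for the gauge.

```bash
python3 -m handwheel '[[[0,0,-0.01,0],[0,0,-0.03,0],[0,0,-0.04,0],[0,0,-0.04,7],[0,0,-0.04,7]]]' >/dev/null
python3 -m handwheel '[[[0,0,0,7],[0,0,0,7],[0,0,0,7],[0,0,0,7],[0,0,0,7]]]' >/dev/null
python3 -m handwheel '[[[0,0,0,7],[0,0,0,7],[0,0,0,7],[0,0,0,7],[0,0,0,7]]]'
python3 -m handwheel '[[[-0.015,0.033,0,2],[-0.015,0.033,0,0],[-0.015,0.033,0,0],[-0.015,0.033,0,0],[-0.015,0.033,0,0]]]'>/dev/null
python3 -m handwheel '[[[-0.015,0.033,0,0],[-0.015,0.033,0,0],[-0.015,0.033,0,0],[-0.015,0.033,0,0],[-0.015,0.033,0,0]]]'>/dev/null
python3 -m handwheel '[[[0,0,0,0],[0,0,0,0],[0,0,0,0]]]'
python3 - <<'E'
from h import *
s=robot.get_state();print(s['position'],s['joints'])
p,im,d=grab("wrist"); cv2.imwrite("pics/w5.png",im); w=world(p,d); np.savez("w5.npz",w=w,im=im)
r=w.reshape(-1,3);c=im.reshape(-1,3).astype(int)
m=(np.hypot(r[:,0]-.4515,r[:,1]+.35)<.03)&(r[:,2]>.056)&(r[:,2]<.072)
q=r[m];print("griptop",len(q),np.median(q,0),cv2.minAreaRect(q[:,:2].astype(np.float32)))
sat=c.max(1)-c.min(1)
m=(abs(r[:,0]-.50)<.06)&(abs(r[:,1]+.35)<.03)&(r[:,2]<.02)&(sat<50)&(c.min(1)>60)
q=r[m];print("blade",len(q),cv2.minAreaRect(q[:,:2].astype(np.float32)))
E
```

```text
time: 10.93
position: [0.5798, -0.0102, 0.2401]
tcp_rot: [[0.995, 0.099, 0.001], [0.099, -0.995, -0.0], [0.0, 0.0, -1.0]]
wrist_force: [-0.3, 0.6, -0.9]
width: 0.0849
grip_force: 0.0
time: 12.02
position: [0.4543, -0.3502, 0.2397]
tcp_rot: [[0.998, 0.069, 0.0], [0.069, -0.998, 0.0], [0.0, -0.0, -1.0]]
wrist_force: [0.4, 0.4, 0.3]
width: 0.085
grip_force: 0.0
[ 0.45431607 -0.35018072  0.23970472] [-4.49372384e+01  2.19751071e+01 -1.02475216e+00  6.70041241e+01
  2.02411885e-02  1.31099763e+02]
griptop 387 [ 0.45076896 -0.34983538  0.06464227] ((0.4498201012611389, -0.35008201003074646), (0.03054990991950035, 0.01578221097588539), 3.4777910709381104)
blade 999 ((0.49678710103034973, -0.34793785214424133), (0.08613096177577972, 0.02094574272632599), 1.661407232284546)
```

View pics/w5.png

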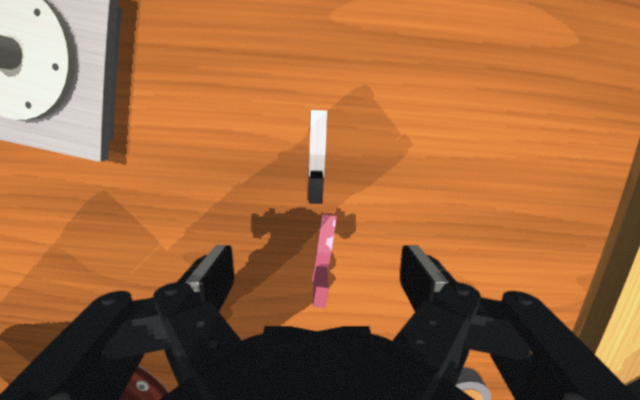

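The steel gauge has its grip at (316,187) and tip at (318,110), nearly aligned with the tool; the pink decoy sits behind it at (325,260). I'll grasp the grip.

```bash
python3 -m handwheel '[[[-0.0045,-0.0004,0.035,1.2],[0,0,0.035,0],[0,0,0.035,0],[0,0,0.035,0],[0,0,0.03,0]]]' >/dev/null
python3 -m handwheel '[[[0,0,0.02,0],[0,0,0.01,0],[0,0,0.004,0],[0,0,0,0],[0,0,0,0]]]'
python3 -m handwheel '[[[0,0,0,0],[0,0,0,0],[0,0,0,0],[0,0,0,0],[0,0,0,0]]]' 0.0 60
python3 -m handwheel '[[[0,0,0,0],[0,0,0,0],[0,0,0,0],[0,0,0,0],[0,0,0,0]]]'
```

```text
time: 12.9
position: [0.4508, -0.3505, 0.0366]
tcp_rot: [[0.999, 0.05, 0.001], [0.05, -0.999, -0.001], [0.001, 0.001, -1.0]]
wrist_force: [0.7, -0.3, 0.4]
width: 0.0853
grip_force: 0.0
time: 13.32
position: [0.45, -0.3504, 0.0357]
tcp_rot: [[0.999, 0.049, 0.0], [0.049, -0.999, -0.0], [0.0, 0.0, -1.0]]
wrist_force: [-1.3, -0.2, -0.2]
width: 0.025
grip_force: 0.0
time: 13.73
position: [0.4501, -0.3505, 0.0356]
tcp_rot: [[0.999, 0.049, 0.0], [0.049, -0.999, -0.0], [0.0, 0.0, -1.0]]
wrist_force: [-0.3, 0.5, 4.6]
width: 0.0154
grip_force: 58.9
```

```bash
python3 -m handwheel '[[[0,0,-0.01,0],[0,0,-0.03,0],[0,0,-0.03,0],[0,0,-0.03,-4.2],[0,0,-0.005,-5]]]' >/dev/null
python3 -m handwheel '[[[0,0,0,-7],[0,0,0,-7],[0,0,0,-7],[0,0,0,-7],[0,0,0,0]]]'
python3 -m handwheel '[[[0.0222,-0.0296,0,0],[0.0222,-0.0296,0,0],[0.0222,-0.0296,0,0],[0.0222,-0.0296,0,0],[0.0222,-0.0296,0,0]]]'>/dev/null
python3 -m handwheel '[[[0.0222,-0.0296,0,0],[0,0,0,0],[0,0,0,0],[0,0,0,0]]]'
python3 - <<'E'
from h import *
s=robot.get_state();print(s['position'],s['joints'])
p,im,d=grab("wrist"); cv2.imwrite("pics/w6.png",im); w=world(p,d); np.savez("w6.npz",w=w,im=im,R=s['tcp_rot'],t=s['position'])
T=(w-s['position'])@s['tcp_rot']   # tool coords
m=(T[...,0]>.03)&(T[...,0]<.11)&(abs(T[...,1])<.02)&(T[...,2]>.01)&(T[...,2]<.05)
q=T[m];print(len(q),q.min(0),q.max(0),cv2.minAreaRect(q[:,:2].astype(np.float32)))
A=np.c_[q[:,:2],np.ones(len(q))];print("top plane (z tool, expect slope .143)",np.linalg.lstsq(A,q[:,2],rcond=None)[0])
E
```

```text
time: 14.57
position: [0.4496, -0.3499, 0.1405]
tcp_rot: [[0.762, 0.647, -0.0], [0.647, -0.762, 0.001], [0.0, -0.001, -1.0]]
wrist_force: [-0.6, 0.9, -1.5]
width: 0.0152
grip_force: 58.7
time: 15.32
position: [0.4381, -0.1287, 0.1406]
tcp_rot: [[0.767, 0.641, 0.001], [0.641, -0.767, -0.001], [0.0, 0.001, -1.0]]
wrist_force: [0.3, -0.8, -2.0]
width: 0.0152
grip_force: 59.3
[ 0.43809594 -0.12874827  0.14064291] [-2.55520541e+01  1.42540816e+01 -2.81800103e+01  4.75230431e+01
 -1.66015734e-02  1.14560427e+02]
3744 [ 0.03001174 -0.00963466  0.02333087] [0.08897375 0.01050372 0.03412671] ((0.059489376842975616, 0.0004108930006623268), (0.02011900208890438, 0.05899401754140854), 89.8465805053711)
top plane (z tool, expect slope .143) [0.13833903 0.00246005 0.02020187]
```

View pics/w6.png

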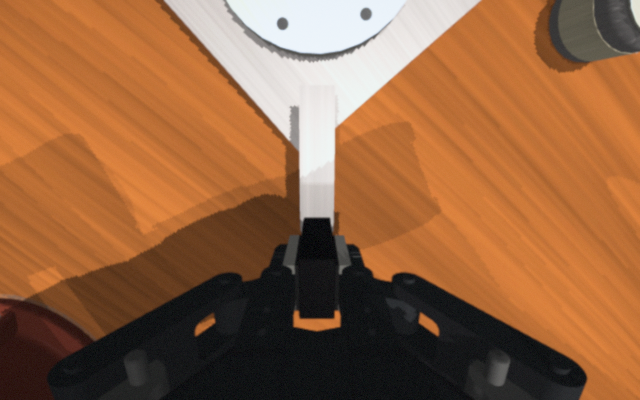

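The gauge points straight ahead, tip at (318,87), towards the cover's rim at (318,53), above the flange corner. I'll lower it onto the flange outside the rim.

```bash
python3 -m handwheel '[[[0,0,0.015,0],[0,0,0.02,0],[0,0,0.01,0],[0,0,0.005,0],[0,0,0,0]]]' | grep -E 'pos|wrist'
python3 -m handwheel '[[[0,0,0.002,0],[0,0,0.001,0],[0,0,0,0],[0,0,0,0]]]' | grep -E 'pos|wrist'
python3 -m handwheel '[[[0,0,0.001,0],[0,0,0,0],[0,0,0,0]]]' | grep -E 'pos|wrist'
```

```text
position: [0.4372, -0.1293, 0.0894]
wrist_force: [-0.1, -0.1, -2.0]
position: [0.4381, -0.1288, 0.0878]
wrist_force: [0.8, -0.1, -1.0]
position: [0.4379, -0.1286, 0.0864]
wrist_force: [-0.7, -0.0, -2.0]
```

```bash
python3 -m handwheel '[[[0,0,0.0005,0],[0,0,0,0],[0,0,0,0]]]' | grep -E 'pos|wrist'
python3 -m handwheel '[[[0,0,0.0005,0],[0,0,0,0],[0,0,0,0]]]' | grep -E 'pos|wrist'
python3 -m handwheel '[[[0,0,0.0003,0],[0,0,0,0],[0,0,0,0]]]' | grep -E 'pos|wrist'
```

```text
position: [0.4378, -0.1285, 0.0858]
wrist_force: [-0.6, 0.2, -1.5]
position: [0.4378, -0.1286, 0.0854]
wrist_force: [-1.4, -0.4, 0.6]
position: [0.4378, -0.1287, 0.0853]
wrist_force: [-3.0, -1.7, 4.4]
```

```bash
python3 -m handwheel '[[[0.008,0,0,0],[0.01,0,0,0],[0.01,0,0,0],[0.006,0,0,0],[0,0,0,0]]]' | grep -E 'pos|wrist'
python3 -m handwheel '[[[0.002,0,0,0],[0.002,0,0,0],[0,0,0,0]]]' | grep -E 'pos|wrist'
python3 -m handwheel '[[[0.002,0,0,0],[0,0,0,0],[0,0,0,0]]]' | grep -E 'pos|wrist'
```

```text
position: [0.4648, -0.1069, 0.0855]
wrist_force: [0.1, -1.4, 4.4]
position: [0.467, -0.1049, 0.0855]
wrist_force: [-3.7, -3.2, 8.7]
position: [0.4684, -0.1037, 0.0855]
wrist_force: [-3.5, -3.8, 8.4]
```

```bash
python3 -m handwheel '[[[0.001,0,-0.0003,0],[0.001,0,0,0],[0,0,0,0],[0,0,0,0]]]' | grep -E 'pos|wrist'
python3 -m handwheel '[[[0.001,0,0,0],[0.001,0,0,0],[0,0,0,0],[0,0,0,0]]]' | grep -E 'pos|wrist'
python3 -m handwheel '[[[0.001,0,0,0],[0,0,0,0],[0,0,0,0]]]' | grep -E 'pos|wrist'
python3 chk.py
```

```text
position: [0.4699, -0.102, 0.0856]
wrist_force: [-3.1, -3.4, 5.8]
position: [0.4714, -0.1007, 0.0856]
wrist_force: [-3.6, -2.5, 6.6]
position: [0.4721, -0.1001, 0.0856]
wrist_force: [-3.5, -3.2, 7.4]
wrist disc [ 0.0008 -0.0001  0.0662] flange [ 0.0011 -0.0001  0.0509] gap 0.0052 ctr [ 0.58 -0.01] 21535 13824
scene disc [-0.0048  0.0037  0.0649] flange [-0.0008  0.0005  0.0499] gap 0.005 ctr [ 0.5804 -0.0094] 1072 709
side disc [ 0.0075 -0.0016  0.0641] flange [ 0.002  -0.001   0.0491] gap 0.005 ctr [ 0.5773 -0.0116] 589 365
```

```bash
sed -i 's/("wrist","scene","side")/("wrist",)/' chk.py
cat >> chk.py <<'E'
F=[];P=[]
for i in range(5):
    imaging.read_camera("side"); s=robot.get_state();F.append(s['wrist_force']);P.append(s['position'])
F=np.mean(F,0);P=np.mean(P,0);R=s['tcp_rot']
print("Ftool",(F@R).round(2),"tip in",round(.07-(np.hypot(*(P[:2]-[.5797,-.0100]))-.0893),4),"z",P[2].round(5), "edge slope",round(float(-c[:2]@[.767,.641]),5))
E
python3 chk.py
python3 -m handwheel '[[[0.001,0,0,0],[0.0005,0,0,0],[0,0,0,0]]]' >/dev/null; python3 chk.py
python3 -m handwheel '[[[0.001,0,0,0],[0.0005,0,0,0],[0,0,0,0]]]' >/dev/null; python3 chk.py
```

```text
wrist disc [ 0.0001 -0.0008  0.0661] flange [ 0.0011 -0.0001  0.0509] gap 0.0052 ctr [ 0.5799 -0.01  ] 21534 13855
Ftool [-4.96  0.27 -6.54] tip in 0.019 z 0.08555 edge slope 0.00039
wrist disc [ 0.0004 -0.0008  0.0661] flange [ 0.001  -0.0001  0.0509] gap 0.0052 ctr [ 0.58 -0.01] 21969 13924
Ftool [-5.27 -0.33 -6.22] tip in 0.0204 z 0.08556 edge slope 0.00026
wrist disc [ 0.0001 -0.0009  0.0661] flange [0.0014 0.0001 0.0509] gap 0.0052 ctr [ 0.5799 -0.0099] 22372 14040
Ftool [-5.71  0.05 -6.78] tip in 0.0219 z 0.08555 edge slope 0.00051
```

```bash
python3 -m handwheel '[[[0.001,0,0,0],[0.0005,0,0,0],[0,0,0,0]]]' >/dev/null; python3 chk.py
python3 -m handwheel '[[[0.001,0,0,0],[0.0005,0,0,0],[0,0,0,0]]]' >/dev/null; python3 chk.py
```

```text
wrist disc [ 0.0005 -0.0005  0.0661] flange [ 0.0013 -0.0002  0.0509] gap 0.0052 ctr [ 0.5799 -0.01  ] 22812 14170
Ftool [-5.39  0.21 -6.91] tip in 0.0234 z 0.08555 edge slope -8e-05
wrist disc [-0.0004 -0.0009  0.0661] flange [ 0.0011 -0.0002  0.0509] gap 0.0052 ctr [ 0.58 -0.01] 23109 14237
Ftool [-7.99  0.34 -8.23] tip in 0.0245 z 0.08556 edge slope 0.00091
```

```bash
python3 -m handwheel '[[[0.001,0,0,0],[0,0,0,0],[0,0,0,0]]]' >/dev/null; python3 chk.py
python3 -m handwheel '[[[0.001,0,0,0],[0,0,0,0],[0,0,0,0]]]' >/dev/null; python3 chk.py
```

```text
wrist disc [-0.0004 -0.0013  0.0661] flange [ 0.001  -0.0002  0.0509] gap 0.0052 ctr [ 0.5799 -0.0099] 23290 14303
Ftool [-9.48  0.18 -8.81] tip in 0.0251 z 0.08555 edge slope 0.00116
wrist disc [-0.0013 -0.002   0.0662] flange [ 0.0012 -0.0002  0.0509] gap 0.0053 ctr [ 0.58 -0.01] 23500 14374
Ftool [-10.73   0.31  -9.59] tip in 0.0259 z 0.08555 edge slope 0.00228
```

```bash
python3 -m handwheel '[[[0.0005,0,0,0],[0,0,0,0],[0,0,0,0],[0,0,0,0],[0,0,0,0]]]'; python3 chk.py
python3 - <<'E'
from h import *
s=robot.get_state();p,im,d=grab("wrist");w=world(p,d);cv2.imwrite("pics/w9.png",im)
T=(w-s['position'])@s['tcp_rot']
m=(abs(T[...,0]-.05)<.013)&(abs(T[...,1])<.008)&(T[...,2]>.01)&(T[...,2]<.05)
q=T[m];A=np.c_[q[:,:2],np.ones(len(q))];print(len(q),np.linalg.lstsq(A,q[:,2],rcond=None)[0])
E
```

```text
time: 23.12
position: [0.4776, -0.0953, 0.0855]
tcp_rot: [[0.767, 0.642, -0.002], [0.642, -0.767, -0.003], [-0.003, 0.001, -1.0]]
wrist_force: [-8.0, -7.1, 10.8]
width: 0.0152
grip_force: 61.2
wrist disc [-0.0013 -0.0022  0.0662] flange [0.0015 0.0002 0.0509] gap 0.0052 ctr [ 0.58   -0.0099] 23609 14369
Ftool [-12.18   0.37 -10.12] tip in 0.0262 z 0.08555 edge slope 0.00239
1294 [ 0.14011465 -0.00325099  0.01995943]
```

View pics/w9.png

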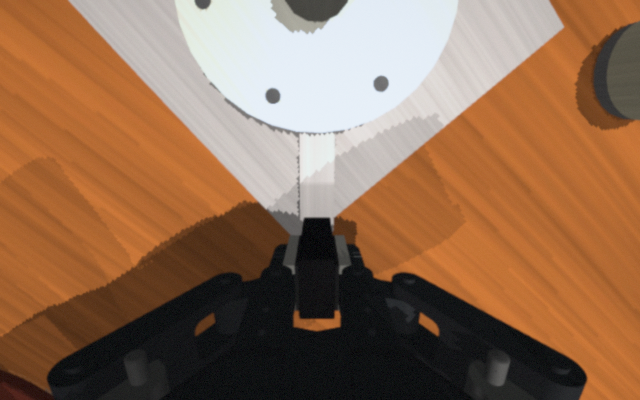

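The blade enters under the rim at (317,132). It is straight and level, the cover is still seated with about 0.002 rad of tilt, and the force is steady. I'm handing the job in.

```bash
python3 -c "
from station import workorder
print(workorder.finish_job())"
```

```text
the job is handed in; nothing more can be done
None
```

I've handed the job in: the cover is seated with about 0.002 rad of tilt and released, and the gripper is holding the gauge still, its tip about 26 mm under the cover's edge with a snug drag; the hand-in returned no verdict.

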